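# Marking-out tools from the carrying board to the bench rack, in order

## Task

The four marking-out tools lie on the wooden saddles of the carrying board in the order in which they will be used. Move all four to the empty steel rack, one tool to a bay, and keep their order: the leftmost tool on the board goes into the leftmost bay, and so on to the right (left and right as the robot sees them). Lay each tool across both rails, centred lengthwise in the rack and in the middle of its bay, and leave it lying still.

Things in the scene. Friction and masses are not known exactly. Their poses are not given: they have to be found in the camera images.
- chisel_center (a point): plain grey steel cold chisel, the longest and thickest of the four, 154 long, 16 to 20 wide, 18 high (mm), loose, under 0.3 kg. This point: its centre, half-way up; y axis along its length, x across. At the start it lies level across the two uprights of its saddle, centre 50 mm above the bench; grip it across its width here, between the uprights.
- saddle_chisel: fixed wooden saddle under the chisel at the start (all four look alike; their order in the row varies). Origin: centre of its underside, 8 mm above the bench; x along the tool, y left along the row. Uprights 12 mm thick at x = +-30 mm, shallow V tops 32 mm above the origin, cheeks 32 mm apart rising to 41 mm; between them a 7 mm high spine.
- punch_center (a point): plain grey steel centre punch with a conical point, the shortest, 108 long, 12 thick (mm), loose, under 0.3 kg. This point: its centre, half-way up; y axis along its length, x across. At the start it lies level across the two uprights of its saddle, centre 46 mm above the bench; grip it across its width here, between the uprights.
- saddle_punch: fixed wooden saddle under the punch at the start (all four look alike; their order in the row varies). Origin: centre of its underside, 8 mm above the bench; x along the tool, y left along the row. Uprights 12 mm thick at x = +-30 mm, shallow V tops 32 mm above the origin, cheeks 32 mm apart rising to 41 mm; between them a 7 mm high spine.
- marker_center (a point): paint marker, white barrel and black cap, 134 long, 18 thick (mm), loose, under 0.3 kg. This point: its centre, half-way up; y axis along its length, x across. At the start it lies level across the two uprights of its saddle, centre 50 mm above the bench; grip it across its width here, between the uprights.
- saddle_marker: fixed wooden saddle under the marker at the start (all four look alike; their order in the row varies). Origin: centre of its underside, 8 mm above the bench; x along the tool, y left along the row. Uprights 12 mm thick at x = +-30 mm, shallow V tops 32 mm above the origin, cheeks 32 mm apart rising to 41 mm; between them a 7 mm high spine.
- soapstone_center (a point): soapstone holder, a slim yellowish brass-coloured tube with a thin white stone at one end, 143 long, 12 thick (mm), loose, under 0.3 kg. This point: its centre, half-way up; y axis along its length, x across. At the start it lies level across the two uprights of its saddle, centre 46 mm above the bench; grip it across its width here, between the uprights.
- saddle_soapstone: fixed wooden saddle under the soapstone at the start (all four look alike; their order in the row varies). Origin: centre of its underside, 8 mm above the bench; x along the tool, y left along the row. Uprights 12 mm thick at x = +-30 mm, shallow V tops 32 mm above the origin, cheeks 32 mm apart rising to 41 mm; between them a 7 mm high spine.
- board: plywood board 100 x 192 x 8 mm with the four saddles in a row; fixed, on the left or the right of the bench. Origin: centre of its underside, on the bench. y axis left along the row: saddles at y = +72 (leftmost), +24, -24, -72 mm; x away from the robot, along the tools.
- rack: empty fixed steel rack, beside the board. Origin: centre of its underside, on the bench; y left along the row, x away from the robot. Rails 14 wide at x = +-30 mm, open between. Bay centres y = +72 (leftmost), +24, -24, -72 mm; floors are shallow Vs 40 mm above the bench, 43 at the sides; pins 6 thick at y = 0, +-48, +-96 mm rise to 56. Tools lie along x over both rails.

How it is judged:
By the outcome, as a careful person would: the job done as asked, in the order asked, and still so for the second after the job is handed in, with the robot touching nothing.
It also fails if it takes over 88 s, if anything falls off the work surface, if the arm or the gripper's body presses on something with over 40 N, if the wrist force passes 120 N, or if a joint passes its speed limit or range.

## Robot

A 6-joint arm with a two-finger parallel gripper is mounted at the origin on a cart in front of the work surface, level with it; the furniture and walls round the work are solid. World frame = base frame: x ahead of the robot, y to its left, z up, the work surface at z = 0. Lengths are in m, angles in rad, forces in N, time in s.
With the tool pointing down it reaches from about 0.3 to 0.825 m from the base axis. Payload 5.4 kg.
Tool frame: the origin (TCP) lies midway between the tips of the shut fingers; the grasp point (between the pads) lies 19 mm behind it (arm.grip_point_offset is the distance from the TCP to the grasp point, in m); z points along the fingers, y is the line along which they close (so a half turn about z gives the same grasp; the last joint's range is limited). The gripper opens to 92 mm and grips with 3 to 60 N. Pads are 20 mm wide; open, the fingers measure 128 mm over their backs; the gripper's body (75 mm by 189 mm) begins 69 mm behind the grasp point.
Start: joints at [-1.324, 0.158, 1.597, -0, 1.386, -0.21], TCP at [0.254, -0.516, 0.215] pointing down, gripper open.
Joint ranges: [-2.91, 2.91], [-0.94, 2.29], [0.18, 2.7], [-1.29, 4.43], [0.17, 2.64], [-3, 3]. Speed limits (rad/s): [2.57, 2.57, 3.14, 3.14, 3.14, 3.14].

## Interface

Orientations are given as a unit quaternion [x, y, z, w].
In Python, from rig import arm gives the robot as it stands.
- The arm moves only by the tool step_arm, never from a script. Its argument "deltas" is a list of rows, each a list of 7 numbers: the opening, from 0 (shut) to 1 (fully open), then the shift along the world's x, y, z in cm, then the turn, a rotation vector about the world's x, y, z in degrees. A call has 1 to 10 rows; each row shifts and turns the commanded pose from where the row before left it; what a row does not reach is not made up. A row lasts 1/8 s, in which the tool goes at most 62.5 mm and 10.7 degrees, less where a joint would pass 70% of its speed; a pose out of reach is approached as far as the arm can. A call is refused whole if a number of a shift passes 6.25 or a number of a turn 10.7, either way. A call with a gripper value outside its range is refused whole. The fingers move at their own pace and stop on an object; the grip force is fixed at half the most. Time passes only in rows, so rows that do not move let the fingers close. It gives the time, the measured TCP pose, the force, the opening and the grip force at its end, in the units of the state.
- arm.state(): the state, without advancing time (a new reading comes with each control period).
- arm.grab_frame(name): name is "side" or "top" or "wrist"; returns (picture, depth): 400x640x3 uint8, blue, green, red; 400x640 float32, m along the optical axis (not along the pixel's ray), 0 where there is no reading.
- arm.camera_model(name): a dict with "K" (3x3 intrinsics, pixels), "camera_from_world" (4x4, takes a point from world to camera coordinates); the wrist camera has in their place "tool_from_camera" (4x4, takes a point from camera to tool coordinates, whose origin is the TCP and whose axes are the flange's). Camera axes: x right, y down, z forward; pixel columns grow to the right and rows downward; lengths in m; the calibration is good to about 2 mm. The wrist camera is an equidistant fisheye: a pixel r from the principal point sees the ray r / f radians off the axis. A picture is of the moment at which its call begins: read the wrist's pose just before it. camera_model takes no time and is no camera call.
- arm.sign_off(): hands the job in; it is judged then, once.
The state is a dict: "time": time; "joint_pos": joint angles; "joint_velocities": joint speeds; "joint_efforts": joint torques, N m; "eef_pos": TCP position; "tool_rot": TCP orientation; "contact_force": force on the tool from outside, world axes, zero at the start; "wrist_torque": the same for the moment, N m; "gripper_width": opening from 0.0 (shut) to 1.0 (fully open); "finger_force": force on a finger pad.
Only numpy, scipy, OpenCV 4.12 (cv2) and the standard library are available. Lean on these libraries where they do the work, as an engineer would, in place of code of your own. Each camera call takes 0.05 s, during which the arm holds its last target. There are 200 camera calls.

## Working session

There is one attempt and no reset: what is moved stays moved. The work goes in short steps, Python scripts to look and compute and a tool call to move; the robot and the scene stay as the last step left them, time stands still between calls to the robot, and variables do not carry over. Pictures are saved under pics/ and viewed, at most 14 in all, crops included, and the job is handed in when it is done.

Besides the shell and the picture viewer there is one more tool, called as name(argument=value, ...) on one line, values as JSON. step_arm: Moves the arm, as the interface text tells. Its arguments: {"type":"object","properties":{"deltas":{"type":"array","items":{"type":"array","items":{"type":"number"}}}},"required":["deltas"]}

```bash
mkdir -p pics; ls
python3 - <<'E'
from rig import arm
import cv2,numpy as np
np.set_printoptions(precision=4,suppress=True)
s=arm.state();print(s['time'],s['eef_pos'],s['tool_rot'],s['gripper_width'],arm.grip_point_offset)
for n in("side","top"):
    p,d=arm.grab_frame(n);cv2.imwrite(f"pics/{n}0.png",p);np.save(f"{n}0.npy",d);m=arm.camera_model(n);print(n,m["K"],m["camera_from_world"],(d>0).mean())
print(arm.camera_model("wrist"))
E
```

```text
pics
0.0 [ 0.2534 -0.5155  0.2137] [ 0.974   0.2264 -0.     -0.0009] 1.000545757567 0.0187
side [[506.8108   0.     322.826 ]
 [  0.     506.8108 192.8685]
 [  0.       0.       1.    ]] [[-0.9315 -0.3631 -0.0226  0.3855]
 [-0.1131  0.3482 -0.9306  0.1737]
 [ 0.3458 -0.8642 -0.3654  0.8039]
 [ 0.      0.      0.      1.    ]] 0.91299609375
top [[415.9548   0.     314.9822]
 [  0.     415.9548 198.3546]
 [  0.       0.       1.    ]] [[ 0.0262 -0.9995 -0.0178 -0.1545]
 [-0.9979 -0.0251 -0.06    0.4863]
 [ 0.0595  0.0194 -0.998   0.9006]
 [ 0.      0.      0.      1.    ]] 0.995859375
{'K': array([[309.7069,   0.    , 314.1634],
       [  0.    , 309.7069, 197.4378],
       [  0.    ,   0.    ,   1.    ]]), 'tool_from_camera': array([[-0.0005, -0.9584, -0.2855,  0.081 ],
       [ 1.    , -0.0006,  0.0001, -0.0003],
       [-0.0003, -0.2855,  0.9584, -0.1701],
       [ 0.    ,  0.    ,  0.    ,  1.    ]])}
```

View pics/top0.png

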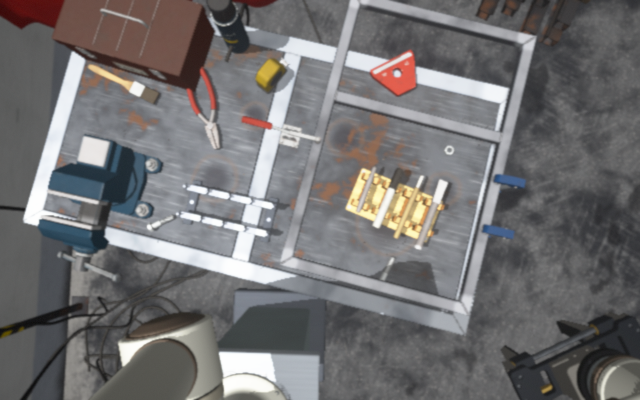

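View pics/side0.png

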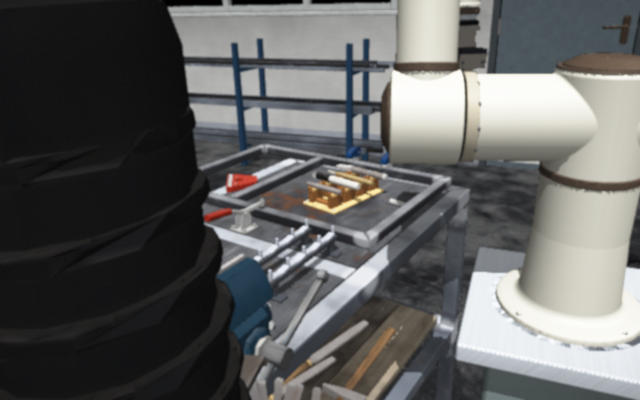

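The top view shows the board at about (395,205). Its tools, left to right, are punch (370,183), marker (390,195), soapstone (410,207) and chisel (432,215). The rack is at (230,210), and a frame bar crosses between them near (310,180). In the side view the board is at (345,190) and the rack rails at (300,250).

```bash
cat > h.py <<'E'
import numpy as np,cv2
from rig import arm
from scipy.spatial.transform import Rotation as R
np.set_printoptions(precision=4,suppress=True)
def cloud(d,m):
    v,u=np.mgrid[:400,:640];K=m["K"];c=np.dstack([(u-K[0,2])/K[0,0]*d,(v-K[1,2])/K[1,1]*d,d])
    T=np.linalg.inv(m["camera_from_world"]);return c@T[:3,:3].T+T[:3,3]
def ray(m,px,z):   # static camera pixels onto plane z
    T=np.linalg.inv(m["camera_from_world"]);px=np.atleast_2d(px);K=m["K"]
    r=np.c_[(px-K[:2,2])/K[0,0],np.ones(len(px))]@T[:3,:3].T
    return T[:3,3]+r*((z-T[2,3])/r[:,2])[:,None]
def proj(m,P):
    c=np.atleast_2d(P)@m["camera_from_world"][:3,:3].T+m["camera_from_world"][:3,3];return c[:,:2]/c[:,2:]*m["K"][0,0]+m["K"][:2,2]
def wpose(s):
    T=np.eye(4);T[:3,:3]=R.from_quat(s["tool_rot"]).as_matrix();T[:3,3]=s["eef_pos"];return T@arm.camera_model("wrist")["tool_from_camera"]
def wrays(T,px):
    K=arm.camera_model("wrist")["K"];d=np.atleast_2d(px)-K[:2,2];r=np.linalg.norm(d,axis=1);t=r/K[0,0]
    c=np.c_[d/np.maximum(r,1e-9)[:,None]*np.sin(t)[:,None],np.cos(t)];return c@T[:3,:3].T
def wplane(T,px,z):
    r=wrays(T,px);return T[:3,3]+r*((z-T[2,3])/r[:,2])[:,None]
def wproj(T,P):
    c=(np.atleast_2d(P)-T[:3,3])@T[:3,:3];K=arm.camera_model("wrist")["K"];n=np.linalg.norm(c[:,:2],axis=1)
    return c[:,:2]/n[:,None]*(np.arctan2(n,c[:,2])*K[0,0])[:,None]+K[:2,2]
E
python3 - <<'E'
from h import *
m=arm.camera_model("top");d=np.load("top0.npy");X=cloud(d,m);z=X[...,2]
im=cv2.imread("pics/top0.png")
z8=np.clip(z*255/0.1,0,255).astype(np.uint8);hm=cv2.applyColorMap(z8,cv2.COLORMAP_JET)
c=np.vstack([cv2.resize(a[140:280,140:480],None,fx=2.1,fy=2.1,interpolation=cv2.INTER_CUBIC) for a in(im,hm)])
cv2.imwrite("pics/c1.png",c);print(c.shape)
for px in[(310,180),(290,240),(300,120),(420,120),(485,200),(380,285),(270,150),(150,220),(350,230),(235,180),(390,265),(60,230)]:print(px,X[px[1],px[0]])
E
```

```text
(588, 714, 3)
(310, 180) [ 0.5288 -0.1304  0.0275]
(290, 240) [ 0.398  -0.0906  0.025 ]
(300, 120) [ 0.6672 -0.1032 -0.0007]
(420, 120) [ 0.6665 -0.3669  0.0249]
(485, 200) [ 0.495  -0.5081  0.0251]
(380, 285) [ 0.3075 -0.2859  0.0245]
(270, 150) [ 0.5968 -0.038   0.0025]
(150, 220) [ 0.4331  0.2268 -0.0016]
(350, 230) [ 0.4227 -0.2209  0.0035]
(235, 180) [0.5275 0.0385 0.0011]
(390, 265) [ 0.3492 -0.3088  0.0107]
(60, 230) [0.4104 0.332  0.1515]
```

View pics/c1.png

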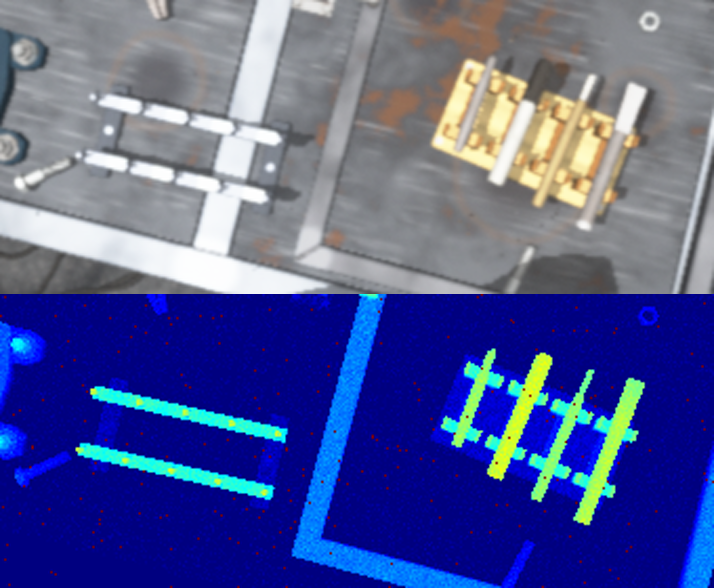

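The crop shows the rack rails, with their pin rows running (95,100)-(280,135) and (85,155)-(268,195) in crop pixels. The four tools are clear of each other. The frame bars are about 25 mm high, and the vise stands to the left of the rack.

Run:
```python
from h import *
m=arm.camera_model("top");d=np.load("top0.npy");X=cloud(d,m);z=X[...,2]
im=cv2.imread("pics/top0.png")
u,v=np.meshgrid(np.arange(640),np.arange(400))
reg=lambda a,b,c,e:(u>=a)&(u<b)&(v>=c)&(v<e)
def comps(mask,n,minA):
    k,l,st,ce=cv2.connectedComponentsWithStats(mask.astype(np.uint8),connectivity=8)
    for i in range(1,k):
        if st[i,4]<minA:continue
        P=X[l==i];c=(P[:,:2].max(0)+P[:,:2].min(0))/2
        rc=cv2.minAreaRect((P[:,:2]*1000).astype(np.float32));print(n,st[i,4],"rect",np.round(rc[0],1),np.round(rc[1],1),round(rc[2],1),"px",ce[i],"zmed/max",np.round(np.percentile(P[:,2],[10,50,90])*1000,1))
comps((z>.03)&(z<.07)&reg(176,282,180,240),"rail",40)
comps((z>.047)&(z<.07)&reg(176,282,180,240),"pin",1)
comps((z>.0485)&(z<.07)&reg(340,455,160,255),"tool",40)
hsv=cv2.cvtColor(im,cv2.COLOR_BGR2HSV);b=(hsv[...,1]>80)&(hsv[...,2]>120)&reg(335,460,155,255)&(hsv[...,0]>12)&(hsv[...,0]<35)
b=cv2.morphologyEx(b.astype(np.uint8),cv2.MORPH_CLOSE,np.ones((7,7)))
comps(b>0,"board",200)
P=X[(z>.05)&reg(30,175,80,260)];q=P[P[:,0]<.62]
print("vise",q.min(0),q.max(0)); 
for h in(.05,.1,.15):
    k=q[q[:,2]>h];print(h,k[:,:2].min(0) if len(k) else None)
```

```text
rail 618 rect [487.9  40.5] [202.  14.] 78.6 px [229.7265 196.5793] zmed/max [35.8 40.9 44.5]
rail 632 rect [429.2  53.1] [203.3  14.2] 78.6 px [223.2073 223.7595] zmed/max [36.  40.8 44.3]
pin 9 rect [506.7 135. ] [4.3 4.5] 8.9 px [184. 186.] zmed/max [52.6 55.2 57.1]
pin 9 rect [497.6  87.6] [4.7 3.4] 8.9 px [206. 191.] zmed/max [49.6 53.7 56.8]
pin 9 rect [488.2  41.3] [4.5 3.5] 2.5 px [228. 196.] zmed/max [49.3 53.2 55.8]
pin 8 rect [478.5  -6.2] [4.5 4.3] 88.9 px [249.875 201.125] zmed/max [54.  54.8 57. ]
pin 8 rect [469.3 -53. ] [4.3 4.2] 3.5 px [271.875 206.125] zmed/max [52.7 54.9 57.1]
pin 10 rect [448.1 146.5] [4.4 4.2] 30.8 px [177.5 213.8] zmed/max [48.3 52.7 56.1]
pin 9 rect [438.1 100.2] [4.2 4.8] 1.3 px [199.3333 218.8889] zmed/max [47.7 53.4 55.4]
pin 10 rect [428.8  52.6] [4.2 4.5] 1.6 px [221.5 223.8] zmed/max [48.  53.8 57.6]
pin 8 rect [419.5   6.3] [4.2 4.6] 2.0 px [243.125 228.875] zmed/max [52.9 54.4 55.8]
pin 8 rect [410.8 -41.1] [4.7 4.3] 57.5 px [265.5 234. ] zmed/max [51.7 54.  57.4]
tool 239 rect [ 510.9 -248.8] [ 12.  104.5] 69.9 px [364.9582 190.3724] zmed/max [49.6 51.8 54.1]
tool 521 rect [ 493.  -294.3] [ 18.1 133.7] 68.4 px [387.2917 197.4146] zmed/max [53.7 57.4 60. ]
tool 561 rect [ 460.1 -383.7] [ 17.4 152.7] 69.8 px [429.9822 213.7291] zmed/max [50.  53.6 56.3]
tool 262 rect [ 464.  -333.6] [ 11.7 116.3] 67.5 px [405.1641 213.2099] zmed/max [49.2 51.1 53. ]
board 3354 rect [ 464.8 -296.1] [235.2 150.3] 69.4 px [392.6318 203.963 ] zmed/max [ 6.1 10.5 51.5]
vise [ 0.3468 -0.1596  0.05  ] [0.6009 0.3806 0.9252]
0.05 [ 0.3468 -0.1596]
0.1 [ 0.3716 -0.1596]
0.15 [ 0.3968 -0.1596]
```

step_arm(deltas=[[1,3,3,1.5,0,0,-8],[1,3,3,1.5,0,0,-8],[1,3,3,1.5,0,0,-8],[1,3,3,1.5,0,0,-8],[1,2,3,0,0,0,-8],[1,2,3,0,0,0,-8],[1,0,0,0,0,0,0],[1,0,0,0,0,0,0]])

```text
time: 1.1
eef_pos: [0.4132, -0.3364, 0.2743]
tool_rot: [0.982, -0.189, -0.0, 0.0]
contact_force: [-0.2, -0.2, 0.7]
gripper_width: 1.001
finger_force: 0.0
```

Run:
```python
from h import *
s=arm.state();T=wpose(s);p,d=arm.grab_frame("wrist");cv2.imwrite("pics/w1.png",p);np.savez("w1.npz",T=T,d=d,p=p);print(s["time"],s["joint_pos"],T[:3,3])
```

```text
1.1 [-0.9099  0.014   1.6334 -0.0005  1.4946  1.0405] [ 0.4884 -0.3659  0.4444]
```

View pics/w1.png

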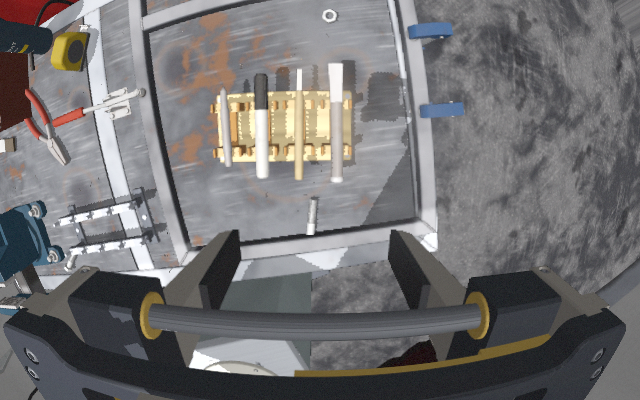

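step_arm(deltas=[[1,2.5,3,0,0,0,0],[1,2.5,3,0,0,0,0],[1,0,0,0,0,0,0],[1,0,0,0,0,0,0]])

```text
time: 1.65
eef_pos: [0.463, -0.2771, 0.2744]
tool_rot: [0.982, -0.19, -0.0, 0.0]
contact_force: [0.6, 0.2, 0.6]
gripper_width: 0.998
finger_force: 0.0
```

Run:
```python
from h import *
s=arm.state();T=wpose(s);p,d=arm.grab_frame("wrist");cv2.imwrite("pics/w2.png",p);np.savez("w2.npz",T=T,d=d,p=p);print(s["time"],s["eef_pos"],T[:3,3])
```

```text
1.65 [ 0.463  -0.2771  0.2744] [ 0.5381 -0.3067  0.4445]
```

View pics/w2.png

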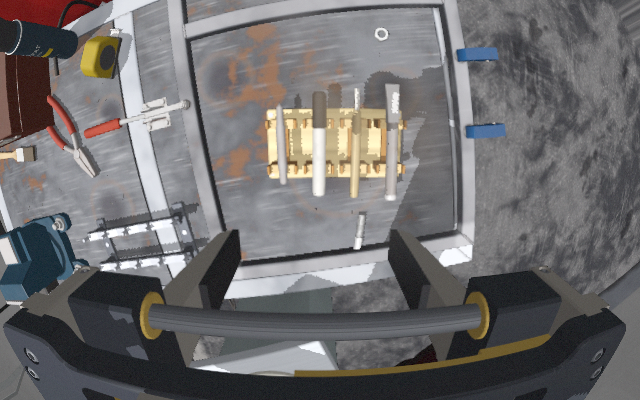

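Both wrist views show the tools, left to right, as punch, marker, soapstone and chisel. In w1 their tip/end pixels are (223,90)/(228,166), (261,74)/(262,178), (299,69)/(299,179) and (336,64)/(337,181). In w2 they are (281,104)/(283,184), (319,93)/(319,195), (357,89)/(354,196) and (393,84)/(390,199).

Run:
```python
from h import *
A=np.load("w1.npz");B=np.load("w2.npz");TA,TB=A["T"],B["T"]
pa=np.array([(223,90),(228,166),(261,74),(262,178),(299,69),(299,179),(336,64),(337,181)],float)
pb=np.array([(281,104),(283,184),(319,93),(319,195),(357,89),(354,196),(393,84),(390,199)],float)
def tri(a,b):
    M=np.zeros((3,3));y=np.zeros(3)
    for r,o in((a,TA[:3,3]),(b,TB[:3,3])):
        Q=np.eye(3)-np.outer(r,r);M+=Q;y+=Q@o
    return np.linalg.solve(M,y)
P=np.array([tri(a,b) for a,b in zip(wrays(TA,pa),wrays(TB,pb))])*1000
for i,n in enumerate(("punch","marker","soap","chisel")):
    e=P[2*i]-P[2*i+1];print(n,"tri mid",(P[2*i]+P[2*i+1])/2,"len",np.linalg.norm(e),"yaw",np.degrees(np.arctan2(e[1],e[0])))
# wrist depth clouds
zc=dict(punch=.046,marker=.05,soap=.046,chisel=.05)
top=dict(punch=(510.9,-248.8),marker=(493,-294.3),soap=(467,-336),chisel=(460.1,-383.7))
ax=np.array([np.cos(np.radians(-21.)),np.sin(np.radians(-21.))]);pr=np.array([-ax[1],ax[0]])
v,u=np.mgrid[:400,:640]
K=arm.camera_model("wrist")["K"]
for W in(A,B):
    T=W["T"];d=W["d"].ravel();px=np.c_[u.ravel(),v.ravel()]
    r=wrays(np.eye(4),px);ok=(d>0)&(r[:,2]>.3);c=r[ok]*(d[ok]/r[ok][:,2])[:,None];X=(c@T[:3,:3].T+T[:3,3])*1000
    for n,c0 in top.items():
        q=X[:,:2]-c0;l=q@ax;t=q@pr
        m=(abs(t)<17)&(abs(l)<95)&(X[:,2]>36)
        # ends: outside saddle (|l|>40)+ anything; use heights above 41 outside uprights, between uprights |l|<22
        a=m&(X[:,2]<70);bd=a&((abs(l)<20));Y=X[bd]
        en=a&((abs(t)<8))
        L=l[en];lo,hi=np.percentile(L,[.5,99.5])
        f=a&((abs(l)<20)|(l>44)|(l<-40))
        k=np.polyfit(l[f],t[f],1)
        print(n,"n",bd.sum(),"c",np.array(c0)+ax*(lo+hi)/2+pr*np.polyval(k,(lo+hi)/2),"len",hi-lo,"yaw",-21+np.degrees(k[0]),"wid",np.ptp(np.percentile(t[bd],[2,98])),"ztop",np.percentile(Y[:,2],[50,90]))
```

```text
punch tri mid [ 509.2331 -251.0804   53.2928] len 102.25058580782051 yaw -21.50620784446878
marker tri mid [ 492.329  -295.4148   53.897 ] len 132.52218216322592 yaw -21.970156294499564
soap tri mid [ 475.2679 -339.9483   47.5435] len 142.38695694168834 yaw -22.11340991097852
chisel tri mid [ 459.6424 -385.6645   48.6123] len 152.85201652484642 yaw -20.889836755504973
punch n 278 c [ 510.3515 -251.1962] len 102.98928230486797 yaw -19.71303785627402 wid 11.527956328595497 ztop [52.121  53.7106]
marker n 412 c [ 493.0921 -296.5159] len 132.7358554563932 yaw -22.012465883702497 wid 15.660459049771422 ztop [57.7323 59.1557]
soap n 342 c [ 475.972  -340.1558] len 139.46938474595845 yaw -22.191337306489046 wid 24.89408097535656 ztop [50.8517 52.6798]
chisel n 403 c [ 460.5814 -384.6008] len 150.42837161613465 yaw -20.72712234034455 wid 15.216092461236244 ztop [54.2426 56.2409]
punch n 292 c [ 510.6639 -250.4685] len 101.77869873372131 yaw -20.2473547276035 wid 12.189993244542208 ztop [52.4126 53.7402]
marker n 443 c [ 494.3183 -295.5465] len 131.5064115171931 yaw -22.019922274330483 wid 16.604406271197753 ztop [57.5319 59.3992]
soap n 323 c [ 476.0947 -339.342 ] len 140.23523653567236 yaw -22.364730272899607 wid 25.465352269076405 ztop [50.8863 52.4719]
chisel n 357 c [ 461.2529 -383.9408] len 151.51169226204962 yaw -20.860009381890144 wid 15.596485854958807 ztop [54.5136 56.113 ]
```

All measurements agree: heights 46/50/46/~48, the lengths match, and the row spacing is 48 mm. First I pick the punch.

step_arm(deltas=[[0.34,2.4,1.3,-2,0,0,0.7],[0.34,2.34,1.32,-3,0,0,0.7],[0.34,0,0,-4,0,0,0],[0.34,0,0,-4,0,0,0],[0.34,0,0,-3,0,0,0],[0.34,0,0,0,0,0,0],[0.34,0,0,0,0,0,0]])

```text
time: 2.58
eef_pos: [0.5115, -0.2511, 0.1161]
tool_rot: [0.984, -0.178, 0.001, 0.001]
contact_force: [-0.0, -0.2, 0.1]
gripper_width: 0.341
finger_force: 0.0
```

Run:
```python
from h import *
m=arm.camera_model("top");X=cloud(np.load("top0.npy"),m).reshape(-1,3)
for y0 in np.arange(.12,.36,.03):
    k=X[(X[:,1]>y0)&(X[:,1]<y0+.03)&(X[:,0]>.37)&(X[:,0]<.6)];print(round(y0,2),np.percentile(k[:,2],[95,99.5]))
```

```text
0.12 [0.0415 0.0553]
0.15 [0.0029 0.0117]
0.18 [0.0113 0.0151]
0.21 [0.0265 0.0368]
0.24 [0.1484 0.1533]
0.27 [0.153  0.1555]
0.3 [0.1536 0.1556]
0.33 [0.1546 0.1568]
```

step_arm(deltas=[[0.34,-0.1,0,-3,0,0,0],[0.34,0,0,-3,0,0,0],[0.34,0,0,-2.8,0,0,0],[0.34,0,0,0,0,0,0],[0,0,0,0,0,0,0],[0,0,0,0,0,0,0],[0,0,0,0,0,0,0],[0,0,0,0,0,0,0]])

```text
time: 3.58
eef_pos: [0.5112, -0.2508, 0.0285]
tool_rot: [0.984, -0.177, 0.001, 0.001]
contact_force: [-0.4, 0.4, 6.1]
gripper_width: 0.129
finger_force: 30.0
```

step_arm(deltas=[[0,0,0,2,0,0,0],[0,0,0,4,0,0,0],[0,0,0,5,0,0,0],[0,-2,5,4,0,0,2],[0,-2,5,4,0,0,2],[0,-2,5,4,0,0,2],[0,-2,5,0,0,0,1.6],[0,-2,5,0,0,0,1.6],[0,-1.1,5,0,0,0,0],[0,0,0,0,0,0,0]])

```text
time: 4.82
eef_pos: [0.4021, 0.0425, 0.2494]
tool_rot: [0.995, -0.095, 0.001, -0.0]
contact_force: [-1.1, 0.1, -1.7]
gripper_width: 0.13
finger_force: 30.0
```

step_arm(deltas=[[0,0,0,0,0,0,0],[0,0,0,0,0,0,0]])

```text
time: 5.08
eef_pos: [0.4033, 0.0389, 0.2486]
tool_rot: [0.995, -0.099, 0.0, 0.0]
contact_force: [0.2, 0.2, -0.5]
gripper_width: 0.131
finger_force: 30.0
```

Run:
```python
from h import *
s=arm.state();T=wpose(s);p,d=arm.grab_frame("wrist");cv2.imwrite("pics/w3.png",p);np.savez("w3.npz",T=T,d=d,p=p);print(s["time"],s["eef_pos"],s["gripper_width"],s["finger_force"])
```

```text
5.075 [0.4033 0.0389 0.2486] 0.13084259544736784 29.992914497852325
```

View pics/w3.png

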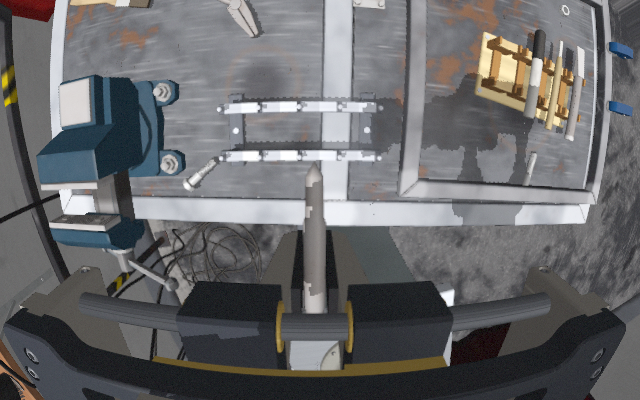

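The punch is held with its point ahead, tip at pixel (314,163). The empty rack is fully in view, with its pin rows from (221,108) to (380,106) and (222,157) to (378,158).

```bash
cat > rack.py <<'E'
from h import *
def rack(W):
    v,u=np.mgrid[:400,:640];T=W["T"];d=W["d"].ravel();px=np.c_[u.ravel(),v.ravel()]
    r=wrays(np.eye(4),px);ok=(d>0)&(r[:,2]>.3);px=px[ok];c=r[ok]*(d[ok]/r[ok][:,2])[:,None];X=(c@T[:3,:3].T+T[:3,3])*1000
    return X,px
if __name__=="__main__":
    W=np.load("w3.npz");X,px=rack(W);T=W["T"]
    k=(px[:,1]<180)&(px[:,1]>85)&(px[:,0]>200)&(px[:,0]<395)&(X[:,2]>30)&(X[:,2]<70)
    M=np.zeros((400,640),np.uint8);M[px[k][:,1],px[k][:,0]]=1
    Xi=np.zeros((400,640,3));Xi[px[:,1],px[:,0]]=X
    n,l,st,ce=cv2.connectedComponentsWithStats(M)
    for i in range(1,n):
        if st[i,4]>80:
            P=Xi[l==i];rc=cv2.minAreaRect(P[:,:2].astype(np.float32));print("rail",rc,np.percentile(P[:,2],[10,50,90]))
    M2=((Xi[...,2]>50)&(M>0)).astype(np.uint8);n,l,st,ce=cv2.connectedComponentsWithStats(M2,connectivity=8)
    for i in range(1,n):
        P=Xi[l==i];print("pin",st[i,4],P.mean(0))
    tip=wplane(T,(314,161),.267)[0]*1000;e=np.array([403.3,38.9])
    print("tip",tip,np.linalg.norm(tip[:2]-e),np.degrees(np.arctan2(*(tip[:2]-e)[::-1])))
E
python3 rack.py
```

```text
rail ((488.197265625, 40.88053512573242), (202.58106994628906, 13.99907398223877), 78.65089416503906) [36.0531 41.0489 43.3933]
rail ((429.8934631347656, 51.96529769897461), (202.96397399902344, 14.053388595581055), 78.65798950195312) [36.3549 41.3169 43.7608]
pin 24 [497.5948  87.3333  55.5011]
pin 15 [487.8999  40.4956  55.7318]
pin 17 [478.6333  -5.9659  55.6048]
pin 26 [506.9809 133.861   54.9767]
pin 19 [469.466  -52.788   55.0927]
pin 27 [448.5804 145.7243  54.9198]
pin 18 [439.2751  98.5785  55.6507]
pin 22 [429.5127  52.6349  55.6625]
pin 25 [420.062    5.5835  55.1629]
pin 16 [411.0435 -41.3056  54.9006]
tip [456.8334  28.6148 267.    ] 54.51246522905921 -10.875525577036253
```

step_arm(deltas=[[0,3,3.5,-2,0,0,0],[0,3,3.5,-4,0,0,0],[0,0.98,0.82,-5,0,0,0],[0,0,0,-4,0,0,0],[0,0,0,-2,0,0,0],[0,0,0,0,0,0,0],[0,0,0,0,0,0,0]])

```text
time: 6.0
eef_pos: [0.474, 0.1176, 0.0795]
tool_rot: [0.995, -0.098, 0.001, -0.0]
contact_force: [0.8, 0.1, 0.7]
gripper_width: 0.128
finger_force: 30.0
```

step_arm(deltas=[[0,-0.1,-0.05,-2,0,0,0],[0,0,0,-2,0,0,0],[0,0,0,-1.0,0,0,0],[0,0,0,0,0,0,0],[0,0,0,0,0,0,0]])

```text
time: 6.62
eef_pos: [0.4727, 0.1176, 0.0293]
tool_rot: [0.995, -0.098, 0.001, -0.0]
contact_force: [0.3, -0.0, -0.5]
gripper_width: 0.129
finger_force: 30.0
```

step_arm(deltas=[[0,0,0,-0.08,0,0,0],[0,0,0,0,0,0,0],[0.34,0,0,0,0,0,0],[0.34,0,0,0,0,0,0],[0.34,0,0,0,0,0,0],[0.34,0,0,0,0,0,0],[0.34,0,0,2,0,0,0],[0.34,0,0,4,0,0,0],[0.34,0,0,5,0,0,0],[0.34,0,-4,4,0,0,0]])

```text
time: 7.88
eef_pos: [0.4722, 0.0785, 0.1797]
tool_rot: [0.995, -0.096, 0.001, -0.0]
contact_force: [1.4, -0.4, 0.4]
gripper_width: 0.339
finger_force: 0.0
```

step_arm(deltas=[[0.34,0.3,-5,0,0,0,-1.5],[0.34,0.3,-5,0,0,0,-1.5],[0.34,0.3,-5,0,0,0,-1.5],[0.34,0.3,-5,0,0,0,-1.5],[0.34,0.3,-5,0,0,0,-1.5],[0.34,0.3,-5,-2,0,0,-1.5],[0.34,0.3,-5,-3,0,0,-1.7],[0.34,0,-2.4,-1.4,0,0,0],[0.34,0,0,0,0,0,0],[0.34,0,0,0,0,0,0]])

```text
time: 9.12
eef_pos: [0.4932, -0.2957, 0.1141]
tool_rot: [0.982, -0.19, 0.0, -0.0]
contact_force: [0.2, -0.2, -0.4]
gripper_width: 0.339
finger_force: 0.0
```

step_arm(deltas=[[0.34,0.05,0,-3,0,0,0],[0.34,0,0,-3,0,0,0],[0.34,0,0,-2.25,0,0,0],[0.34,0,0,0,0,0,0],[0,0,0,0,0,0,0],[0,0,0,0,0,0,0],[0,0,0,0,0,0,0]])

```text
time: 10.0
eef_pos: [0.4946, -0.2969, 0.0329]
tool_rot: [0.982, -0.19, 0.001, 0.0]
contact_force: [0.1, 1.9, 6.5]
gripper_width: 0.195
finger_force: 30.0
```

step_arm(deltas=[[0,0,0,2,0,0,0],[0,0,0,4,0,0,0],[0,0,0,5,0,0,0],[0,-0.5,5,2,0,0,2],[0,-0.5,5,0,0,0,2],[0,-0.5,5,0,0,0,2],[0,-0.5,5,0,0,0,2],[0,-0.5,5,0,0,0,2],[0,-0.59,5,0,0,0,0.6],[0,0,4,-2,0,0,0]])

```text
time: 11.25
eef_pos: [0.4637, 0.0449, 0.1437]
tool_rot: [0.995, -0.098, 0.003, 0.0]
contact_force: [0.9, 0.2, 0.1]
gripper_width: 0.196
finger_force: 30.0
```

step_arm(deltas=[[0,0,2.6,-2,0,0,0],[0,0,0,-1,0,0,0],[0,0,0,0,0,0,0],[0,0,0,0,0,0,0]])

```text
time: 11.75
eef_pos: [0.4633, 0.0686, 0.1121]
tool_rot: [0.995, -0.099, 0.001, 0.0]
contact_force: [-0.1, -0.1, -0.2]
gripper_width: 0.198
finger_force: 30.0
```

Run:
```python
from h import *
s=arm.state();T=wpose(s);p,d=arm.grab_frame("wrist");cv2.imwrite("pics/w4.png",p);np.savez("w4.npz",T=T,d=d,p=p);print(s["time"],s["eef_pos"],s["gripper_width"],s["finger_force"])
```

```text
11.75 [0.4633 0.0686 0.1121] 0.19757989187339584 29.999675452709198
```

View pics/w4.png

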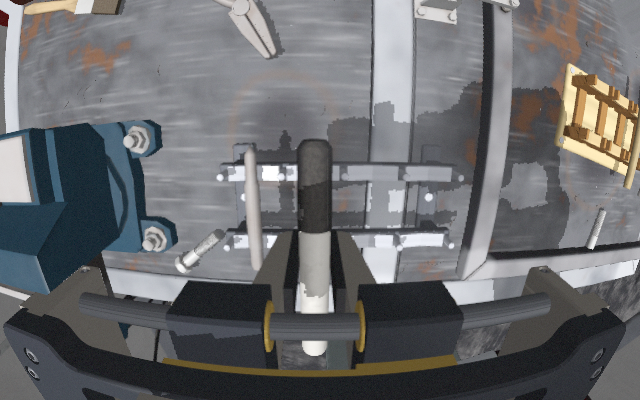

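The punch lies in the leftmost bay at (253,205). The marker is held with its far end at (314,139), above bay 2.

Run:
```python
from h import *
W=np.load("w4.npz");t=wplane(W["T"],[(314,139),(254,149),(257,268)],.131)[0:1]*1000
print(t,np.linalg.norm(t[0,:2]-[463.3,68.6]))
p=wplane(W["T"],[(251,149),(257,269)],.046)*1000;print(p,p.mean(0))
```

```text
[[527.5746  56.0208 131.    ]] 65.49397151666267
[[521.9582 107.113   46.    ]
 [419.2275 129.2605  46.    ]] [470.5929 118.1868  46.    ]
```

step_arm(deltas=[[0,0.05,0.14,-3,0,0,0],[0,0,0,-3,0,0,0],[0,0,0,-1.9,0,0,0],[0,0,0,0,0,0,0],[0,0,0,0,0,0,0]])

```text
time: 12.42
eef_pos: [0.4636, 0.0705, 0.0327]
tool_rot: [0.995, -0.099, 0.001, 0.0]
contact_force: [-0.3, 0.3, -0.6]
gripper_width: 0.196
finger_force: 30.0
```

step_arm(deltas=[[0,0.1,0,-0.05,0,0,0],[0,0,0,0,0,0,0],[0.34,0,0,0,0,0,0],[0.34,0,0,0,0,0,0],[0.34,0,0,0,0,0,0],[0.34,0,0,0,0,0,0],[0.34,0,0,2,0,0,0],[0.34,0,0,4,0,0,0],[0.34,0,0,5,0,0,0],[0.34,0,-4,3,0,0,0]])

```text
time: 13.68
eef_pos: [0.4649, 0.0318, 0.1743]
tool_rot: [0.995, -0.097, 0.002, -0.0]
contact_force: [-0.0, 0.2, 0.3]
gripper_width: 0.34
finger_force: 0.0
```

step_arm(deltas=[[0.34,0.2,-5,0,0,0,-1.5],[0.34,0.2,-5,0,0,0,-1.5],[0.34,0.2,-5,0,0,0,-1.5],[0.34,0.2,-5,0,0,0,-1.5],[0.34,0.2,-5,0,0,0,-1.5],[0.34,0.2,-5,0,0,0,-1.5],[0.34,0,-5,-3,0,0,-1.7],[0.34,0,-2,-3,0,0,0],[0.34,0,0,0,0,0,0],[0.34,0,0,0,0,0,0]])

```text
time: 14.92
eef_pos: [0.4764, -0.3385, 0.1125]
tool_rot: [0.982, -0.191, 0.0, 0.0]
contact_force: [-0.1, 0.0, 0.2]
gripper_width: 0.34
finger_force: 0.0
```

step_arm(deltas=[[0.34,0,-0.12,-3,0,0,0],[0.34,0,0,-3,0,0,0],[0.34,0,0,-2.45,0,0,0],[0.34,0,0,0,0,0,0],[0,0,0,0,0,0,0],[0,0,0,0,0,0,0],[0,0,0,0,0,0,0],[0,0,0,0,0,0,0]])

```text
time: 15.92
eef_pos: [0.4771, -0.341, 0.0289]
tool_rot: [0.982, -0.191, 0.001, 0.001]
contact_force: [0.6, 1.0, 5.7]
gripper_width: 0.117
finger_force: 30.0
```

step_arm(deltas=[[0,0,0,2,0,0,0],[0,0,0,4,0,0,0],[0,0,0,5,0,0,0],[0,-0.4,5,2,0,0,2],[0,-0.4,5,0,0,0,2],[0,-0.4,5,0,0,0,2],[0,-0.4,5,0,0,0,2],[0,-0.4,5,0,0,0,2],[0,-0.28,5,0,0,0,0.7],[0,0,4,-2,0,0,0]])

```text
time: 17.18
eef_pos: [0.4544, 0.0011, 0.1395]
tool_rot: [0.995, -0.098, 0.003, 0.0]
contact_force: [0.1, 0.4, -1.0]
gripper_width: 0.124
finger_force: 30.0
```

step_arm(deltas=[[0,0,2.4,-2,0,0,0],[0,0,0,-1,0,0,0],[0,0,0,0,0,0,0],[0,0,0,0,0,0,0]])

```text
time: 17.68
eef_pos: [0.454, 0.0228, 0.1081]
tool_rot: [0.995, -0.099, 0.001, 0.0]
contact_force: [0.5, -1.0, -0.5]
gripper_width: 0.12
finger_force: 30.0
```

Run:
```python
from h import *
s=arm.state();T=wpose(s);p,d=arm.grab_frame("wrist");cv2.imwrite("pics/w5.png",p);np.savez("w5.npz",T=T,d=d,p=p);print(s["time"],s["eef_pos"],s["gripper_width"],s["finger_force"])
```

```text
17.675 [0.454  0.0228 0.1081] 0.1197021592753251 29.99889224767685
```

View pics/w5.png

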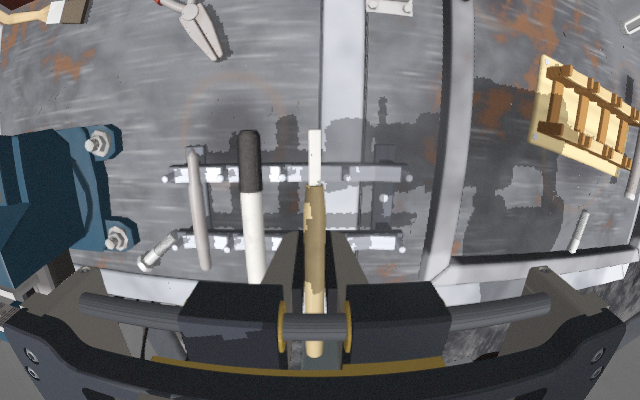

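The punch (200,210) and marker (251,205) lie in bays 1 and 2. The soapstone is held over bay 3 with its tip at (314,130).

Run:
```python
from h import *
W=np.load("w5.npz");t=wplane(W["T"],[(314,130)],.127)*1000
print(t,np.linalg.norm(t[0,:2]-[454.0,22.8]))
```

```text
[[522.6115   9.3535 127.    ]] 69.91668931306317
```

step_arm(deltas=[[0,0,0,-3,0,0,0],[0,0,0,-3,0,0,0],[0,0,0,-1.9,0,0,0],[0,0,0,0,0,0,0],[0,0,0,0,0,0,0]])

```text
time: 18.35
eef_pos: [0.4538, 0.0233, 0.0288]
tool_rot: [0.995, -0.099, 0.001, 0.0]
contact_force: [-0.4, -0.3, -1.5]
gripper_width: 0.12
finger_force: 30.0
```

step_arm(deltas=[[0,0.15,0,-0.03,0,0,0],[0,0,0,0,0,0,0],[0.34,0,0,0,0,0,0],[0.34,0,0,0,0,0,0],[0.34,0,0,0,0,0,0],[0.34,0,0,0,0,0,0],[0.34,0,0,2,0,0,0],[0.34,0,0,4,0,0,0],[0.34,0,0,5,0,0,0],[0.36,0,-4,3,0,0,0]])

```text
time: 19.6
eef_pos: [0.4556, -0.0155, 0.1704]
tool_rot: [0.995, -0.097, 0.002, 0.0]
contact_force: [0.3, -0.7, -1.0]
gripper_width: 0.361
finger_force: 0.0
```

step_arm(deltas=[[0.36,0.1,-5,0,0,0,-1.5],[0.36,0.1,-5,0,0,0,-1.5],[0.36,0.1,-5,0,0,0,-1.5],[0.36,0.1,-5,0,0,0,-1.5],[0.36,0.1,-5,0,0,0,-1.5],[0.36,0.1,-5,0,0,0,-1.5],[0.36,0,-5,-3,0,0,-0.6],[0.36,0,-1.7,-3,0,0,0],[0.36,0,0,0,0,0,0],[0.36,0,0,0,0,0,0]])

```text
time: 20.85
eef_pos: [0.4612, -0.3827, 0.1088]
tool_rot: [0.983, -0.181, 0.0, 0.0]
contact_force: [1.0, -0.1, 0.0]
gripper_width: 0.36
finger_force: 0.0
```

step_arm(deltas=[[0.36,0,-0.15,-3,0,0,0],[0.36,0,0,-3,0,0,0],[0.36,0,0,-1.75,0,0,0],[0.36,0,0,0,0,0,0],[0,0,0,0,0,0,0],[0,0,0,0,0,0,0],[0,0,0,0,0,0,0],[0,0,0,0,0,0,0]])

```text
time: 21.85
eef_pos: [0.4615, -0.3856, 0.0317]
tool_rot: [0.983, -0.182, 0.001, 0.001]
contact_force: [-0.3, 1.0, 5.4]
gripper_width: 0.155
finger_force: 30.0
```

step_arm(deltas=[[0,0,0,1,0,0,0],[0,0,0,2,0,0,0],[0,0,0,3,0,0,0],[0,0,0,4,0,0,0],[0,0,0,2,0,0,0],[0,0,0,0,0,0,0],[0,0,0,0,0,0,0]])

```text
time: 22.72
eef_pos: [0.4599, -0.3838, 0.1486]
tool_rot: [0.983, -0.182, -0.001, -0.001]
contact_force: [0.5, 0.7, -2.7]
gripper_width: 0.157
finger_force: 30.0
```

Run:
```python
from h import *
s=arm.state();T=wpose(s);p,d=arm.grab_frame("wrist");cv2.imwrite("pics/w6.png",p);np.savez("w6.npz",T=T,d=d,p=p);print(s["time"],s["eef_pos"],s["gripper_width"],s["finger_force"],s["wrist_torque"])
```

```text
22.725 [ 0.4599 -0.3838  0.1486] 0.15706619561849194 29.995456337928772 [0.0563 0.034  0.0094]
```

View pics/w6.png

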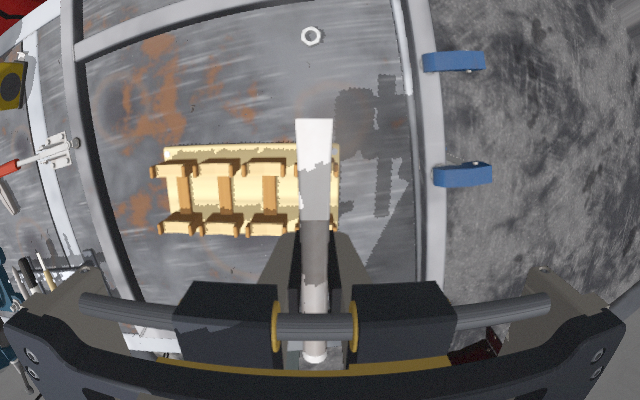

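The chisel is held with its blade ahead, far edge at (314,118). The board is empty.

Run:
```python
from h import *
W=np.load("w6.npz");t=wplane(W["T"],[(314,118)],.167)*1000
print(t,np.linalg.norm(t[0,:2]-[459.9,-383.8]))
import rack
X,px=rack.rack(W)
for v in(122,140,160,180,200,220,240):
    k=(abs(px[:,0]-314)<4)&(abs(px[:,1]-v)<3);print(v,np.median(X[k],0))
```

```text
[[ 530.8733 -410.4827  167.    ]] 75.82329051577318
122 [ 529.0539 -409.7866  166.4259]
140 [ 520.8654 -406.6499  167.5944]
160 [ 511.7662 -403.1751  168.8826]
180 [ 502.6813 -399.6862  170.1631]
200 [ 493.4038 -396.1336  171.5131]
220 [ 483.7431 -392.4341  172.2889]
240 [ 473.3917 -388.524   172.3378]
```

step_arm(deltas=[[0,0,3,1,0,0,1],[0,-0.3,5,1,0,0,2],[0,-0.3,5,0,0,0,2],[0,-0.3,5,0,0,0,2],[0,-0.3,5,0,0,0,2],[0,-0.3,5,0,0,0,0.7],[0,0,5,-1,0,0,0],[0,0,3,-3,0,0,0],[0,0,0,-2,0,0,0],[0,0,0,0,0,0,0]])

```text
time: 24.02
eef_pos: [0.4433, -0.0236, 0.1076]
tool_rot: [0.995, -0.097, -0.003, -0.001]
contact_force: [0.9, 0.2, -3.0]
gripper_width: 0.153
finger_force: 30.0
```

step_arm(deltas=[[0,0,0,0,0,0,0]])

```text
time: 24.15
eef_pos: [0.4458, -0.025, 0.1105]
tool_rot: [0.995, -0.098, -0.0, 0.0]
contact_force: [0.1, 0.3, -2.4]
gripper_width: 0.16
finger_force: 30.0
```

step_arm(deltas=[[0,0,0.05,-3,0,0,0],[0,0,0,-2,0,0,0],[0,0,0,0,0,0,0],[0,0,0,0,0,0,0]])

```text
time: 24.65
eef_pos: [0.4468, -0.0248, 0.0617]
tool_rot: [0.995, -0.098, 0.001, 0.0]
contact_force: [0.5, -0.8, -2.0]
gripper_width: 0.157
finger_force: 30.0
```

step_arm(deltas=[[0,-0.1,0.05,-1.5,0,0,0],[0,0,0,-1.4,0,0,0],[0,0,0,0,0,0,0],[0,0,0,0,0,0,0]])

```text
time: 25.15
eef_pos: [0.4448, -0.0238, 0.031]
tool_rot: [0.995, -0.098, 0.0, 0.0]
contact_force: [0.4, 0.1, -1.8]
gripper_width: 0.154
finger_force: 30.0
```

step_arm(deltas=[[0,0.08,0,-0.08,0,0,0],[0,0,0,0,0,0,0],[0,0,0,0,0,0,0]])

```text
time: 25.52
eef_pos: [0.4449, -0.0237, 0.0307]
tool_rot: [0.995, -0.098, -0.001, 0.0]
contact_force: [-3.8, 0.1, 6.0]
gripper_width: 0.158
finger_force: 30.0
```

Contact with the rails, so I release, retreat and inspect.

step_arm(deltas=[[0.36,0,0,0,0,0,0],[0.36,0,0,0,0,0,0],[0.36,0,0,0,0,0,0],[0.36,0,0,0,0,0,0],[0.36,0,0,2,0,0,0],[0.36,0,0,4,0,0,0],[0.36,0,0,5,0,0,0],[0.36,-3,1,5,0,0,0],[0.36,-4,3,4,0,0,0],[0.36,-4,3,3,0,0,0]])

```text
time: 26.78
eef_pos: [0.3357, 0.0461, 0.2614]
tool_rot: [0.995, -0.098, 0.001, -0.0]
contact_force: [0.8, 1.5, 0.8]
gripper_width: 0.362
finger_force: 0.0
```

step_arm(deltas=[[0.36,0,0,0,0,0,0],[0.36,0,0,0,0,0,0],[0.36,0,0,0,0,0,0]])

```text
time: 27.15
eef_pos: [0.3364, 0.0452, 0.2582]
tool_rot: [0.995, -0.098, -0.002, -0.0]
contact_force: [0.3, 0.0, -1.3]
gripper_width: 0.359
finger_force: 0.0
```

Run:
```python
from h import *
import rack
s=arm.state();T=wpose(s);p,d=arm.grab_frame("wrist");cv2.imwrite("pics/w7.png",p[60:300,120:480]);np.savez("w7.npz",T=T,d=d,p=p);print(s["time"],s["eef_pos"])
X,px=rack.rack(dict(T=T,d=d))
a=np.radians(-11.3);ex=np.array([np.cos(a),np.sin(a)]);ey=np.array([-ex[1],ex[0]])
q=X[:,:2]-[459,46.5];l=q@ex;t=q@ey
for n,b in zip(("punch","marker","soap","chisel"),(72,24,-24,-72)):
    m=(abs(t-b)<17)&(abs(l)<95)&(X[:,2]<75)
    f=m&((X[:,2]>41))&((abs(l)<20)|(abs(l)>40));k=np.polyfit(l[f],t[f],1)
    e=m&(X[:,2]>36)&(abs(t-b)<10);lo,hi=np.percentile(l[e],[.3,99.7])
    near=f&(l<-40);far=f&(l>40);mid=f&(abs(l)<20)
    print(n,"mid l",(lo+hi)/2,"len",hi-lo,"t off",np.polyval(k,0)-b,"yaw",np.degrees(k[0]),"z90 near/mid/far",[np.round(np.percentile(X[w,2],85),1) if w.any() else None for w in(near,mid,far)])
```

```text
27.15 [0.3364 0.0452 0.2582]
punch mid l -1.014358954940466 len 103.18713284248963 t off -0.5682145234230376 yaw -0.0757033554780573 z90 near/mid/far [np.float64(52.7), np.float64(53.5), np.float64(51.4)]
marker mid l -1.8695919257630322 len 132.70478316423456 t off 0.12711435704997598 yaw 0.06630141933475876 z90 near/mid/far [np.float64(59.1), np.float64(59.0), np.float64(59.5)]
soap mid l -1.212976238801005 len 141.0791649501631 t off -0.08735351992139329 yaw -0.3098999708112257 z90 near/mid/far [np.float64(52.5), np.float64(52.5), np.float64(49.2)]
chisel mid l -1.1526796174993095 len 152.13614761076377 t off 1.2729231351642767 yaw -0.1839528747355637 z90 near/mid/far [np.float64(55.9), np.float64(55.9), np.float64(53.8)]
```

View pics/w7.png

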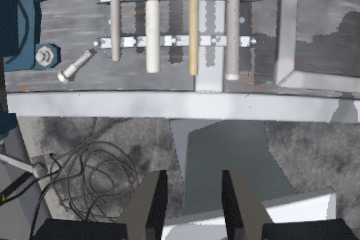

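The crop shows the four tools in order at x ≈ 115, 152, 193 and 232, and the depth measurements put each within 2 mm of its bay centre, lying level. I'm handing the job in.

```bash
python3 -c "
from rig import arm
print(arm.sign_off())"
```

```text
the job is handed in; nothing more can be done
None
```

I moved all four tools to the rack in their original order (punch, marker, soapstone, chisel from left to right), each measured level and within about 2 mm of its bay centre, and handed the job in at about 27 s.

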